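# Draw out and sort the catch tray of a bending rig

## Task

Clear the catch tray of the bending rig: reach in below the orange handset, take the tray by its red grip and draw it straight out, keeping it level so that it does not wedge in its tight guides or lose the three rollers and two flat pads lying in it. Over the blue bin tip it just enough that the rollers roll off its open end while the pads stay, then tip it steeply over the yellow bin so that the pads slide out. Finally lay the empty tray flat on the green mat and let go, leaving the other things on the bench where they are.

Things in the scene. Friction and masses are not known exactly. Their poses are not given: they have to be found in the camera images.
- rig: fixed bench-top bending frame: steel casing 220 mm wide, 180 deep, 150 high with its deck, two threaded columns and a crosshead up to 355 mm. Origin: centre of its underside; x points into the machine, the front face with the tray mouth is the plane x = -90 mm
- rig_mouth (a point): centre of the tray mouth in the front face, at the floor of the guides, 14 mm above the bench. The guides run straight in along the rig's x, 135 mm deep, 26 mm high and 86.4 mm wide inside (the tray is 24 by 84 mm)
- rig_handset (a point): centre of the outer face of the orange handset above the mouth: 118 mm wide, sticking out 22 mm from the front face, from 78 to 146 mm above the bench. A gripper pointing straight down on the tray's grip would hit it; one leaning 30 to 45 degrees away from the machine clears it
- tray: loose catch tray (white and grey sheet metal, 0.14 kg), pushed fully home in the guides. Origin: centre of the underside of its 125 mm long body; x from the grip end to the open end, y across, z up. Walls 24 mm high, 84 mm over the outside, 78 between; front panel 96 x 30 mm, front face at x = -66.5 mm. Its body must be drawn about 130 mm along its -x to clear the guides
- tray_grip (a point): middle of the tray's red grip, an upright rib in the tray's x-z plane: 16 mm thick (pinch it across, along the tray's y), 50 mm long outwards from the front panel, from 12 to 46 mm above the tray's underside; this point is 34 mm out from the panel, 163 mm from the lip, 32 mm above the underside. The loaded tray weighs 0.36 kg: grip it firmly
- tray_lip (a point): middle of the upper edge of the tray's open end, at its x = +62.5 mm, 11 mm above its underside. The floor is flat, 3 mm up, to x = -27 mm, then ramps up 5 degrees to this lip. Rollers start to roll off once the tray is tipped 8 to 10 degrees, lip down (15 to 20 clears them in a second); pads slide only beyond about 25 to 36 degrees; at 45 to 55 degrees all slides out
- roller0: loose polished steel roller, 12 mm diameter, 46 mm long, 41 g, lying across the tray beside the pads; origin at its centre, y along its axis
- roller1: loose polished steel roller, 12 mm diameter, 46 mm long, 41 g, lying across the tray beside the pads; origin at its centre, y along its axis
- roller2: loose polished steel roller, 12 mm diameter, 46 mm long, 41 g, lying across the tray beside the pads; origin at its centre, y along its axis
- pad0: loose dark steel bearing pad, 28 x 28 x 8 mm, 48 g, lying flat in the tray's well next to the grip; origin at the centre of its underside
- pad1: loose dark steel bearing pad, 28 x 28 x 8 mm, 48 g, lying flat in the tray's well next to the grip; origin at the centre of its underside
- bin_rollers: blue open bin for the rollers, fixed, 150 mm long (its x), 115 wide (its y), 60 high, walls 4 mm, a small lip on its -x end; origin at the centre of its underside. The two bins may stand in either order
- bin_pads: yellow open bin for the pads, same size and frame as the blue one, fixed
- mat: fixed thin green rubber mat on the bench, 190 x 150 mm (x, y), 3 mm thick; origin at the centre of its underside
- prism0: bystander: broken half of a grey mortar prism, 80 x 40 x 40 mm, loose; origin under its centre
- prism1: bystander: the other half, alike
- caliper: bystander: digital caliper, about 230 x 75 x 15 mm, loose, lying along its x
- oil: bystander: bottle of oil, 52 mm diameter, 130 mm tall, loose
- tin: bystander: tin, 72 mm diameter, 60 mm tall, loose
- brush: bystander: hand brush lying along its x, loose
- spanner: bystander: spanner lying along its x, loose

How it is judged:
By the outcome, as a careful person would: the job done as asked, in the order asked, and still so for the second after the job is handed in, with the robot touching nothing.
It also fails if it takes over 72 s, if anything falls off the work surface, if the arm or the gripper's body presses on something with over 40 N, if the wrist force passes 120 N, or if a joint passes its speed limit or range.

## Robot

A 7-joint arm with a two-finger parallel gripper is mounted at the origin on the work surface. World frame = base frame: x ahead of the robot, y to its left, z up, the work surface at z = 0. Lengths are in m, angles in rad, forces in N, time in s.
With the tool pointing down it reaches from about 0.4 to 0.85 m from the base axis. Payload 6.9 kg.
Tool frame: the origin (TCP) lies midway between the tips of the shut fingers; the grasp point (between the pads) lies behind it (ctrl.pinch_z is the z of the grasp point in the tool frame, in m); z points along the fingers, y is the line along which they close (so a half turn about z gives the same grasp; the last joint's range is limited). The gripper opens to 85 mm and grips with 20 to 120 N. Pads are 22 mm wide; open, the fingers measure 114 mm over their backs; the gripper's body (76 mm by 85 mm) begins 54 mm behind the grasp point. The pads swing forward as they close: fully open they stand 13 mm farther back than shut.
Start: joints at [1.242, 0.507, -0.238, 1.5, 0.126, 1.149, -0.155], TCP at [0.263, -0.567, 0.195] pointing down, gripper open.
Joint ranges: [-3.08, 3.08], [-0.24, 2.05], [-1.43, 1.35], [0, 2.5], [-1.52, 4.66], [0.17, 1.96], [-2.89, 2.89]. Speed limits (rad/s): [2.39, 2.39, 3.14, 3.14, 3.14, 3.14, 3.14].

## Interface

Orientations are given as a unit quaternion [w, x, y, z].
In Python, from station import ctrl, get_state, vision, ticket, models gives the robot as it stands. Calls block until the motion is done:
- ctrl.movep(position, orientation): joint-space move of the TCP to a pose.
- ctrl.movel(position, frame=None, max_speed=0.15): straight line of the TCP; frame=None keeps the orientation; max_speed is the mean speed in m/s.
- ctrl.set_joints(angles): joint-space move.
- ctrl.ungrasp() and ctrl.close_gripper(force=None): open the fingers fully, or close them until they stop; force is the grip in N (None keeps the last).
- ctrl.pause(seconds).
- ctrl.ik(position, orientation): joint angles nearest the present ones, or None.
- get_state(): the state.
- vision.grab_frame(name): name is "scene" or "top"; returns (picture, depth): 384x512x3 uint8, blue, green, red; 384x512 float32, m along the optical axis (not along the pixel's ray), 0 where there is no reading.
- vision.camera_info(name): a dict with "mtx" (3x3 intrinsics, pixels), "dist_coeffs" ([k1, k2, p1, p2, k3] as OpenCV has them; the pictures are not rectified), "R" (3x3) and "t" (3): a world point X has camera coordinates R X + t. Camera axes: x right, y down, z forward; pixel columns grow to the right and rows downward; lengths in m; the calibration is good to about 2 mm. A picture is of the moment at which its call begins. camera_info takes no time and is no camera call.
A pose or a line that the arm cannot do raises ctrl.Unreachable and nothing moves.
- ticket.close_job(): hands the job in; it is judged then, once.
Trained networks look in the newest picture that a camera, given by its name, has taken for a name from the list of things; names that differ only in an ending like _2 or _b are one class to them, and where a whole thing is asked for, a point or a joint stands for the part that bears it (a point fixed in the world has none). Each returns a list of dicts, best first, with "p" (0 to 1); they miss things now and then, are a little off and sometimes report something else, mostly with a low value. They report only what shows in the picture. A call takes as long as a camera call.
- models.recognise(camera, target): "point" ([column, row] in pixels, amid what is visible of it).
- models.masks_of(camera, target): "mask" (384x512 bool, what is visible of it) and "point" ([column, row] in pixels, amid what is visible of it).
The state is a dict: "time": time; "qpos": joint angles; "qd": joint speeds; "tau": joint torques, N m; "tcp_pos": TCP position; "eef_rot": TCP orientation; "contact_force": force on the tool from outside, world axes, zero at the start; "wrist_torque": the same for the moment, N m; "width": finger opening in m; "gripper_force": force on a finger pad.
Only numpy, scipy, OpenCV 4.12 (cv2) and the standard library are available. Lean on these libraries where they do the work, as an engineer would, in place of code of your own. Each camera call takes 0.05 s, during which the arm holds its last target. There are 200 camera calls.

## Working session

There is one attempt and no reset: what is moved stays moved. The work goes in short steps, each a Python script; the robot and the scene stay as the last script left them, time stands still between calls to the robot, and variables do not carry over. Pictures are saved under pics/ and viewed, at most 12 in all, crops included, and the job is handed in when it is done.

```bash
mkdir -p pics; ls
python3 - <<'E'
from station import ctrl, get_state, vision, models
import cv2, numpy as np
for n in ("scene","top"):
    im,d=vision.grab_frame(n); cv2.imwrite(f"pics/{n}0.png",im); np.save(f"{n}0.npy",d)
    c=vision.camera_info(n); print(n,np.round(c["mtx"],1).tolist(),np.round(c["dist_coeffs"],3),np.round(-np.array(c["R"]).T@c["t"],3),np.round(c["R"],2).tolist())
print(ctrl.pinch_z,get_state())
E
```

```text
pics
scene [[414.8, 0.0, 258.5], [0.0, 414.8, 191.2], [0.0, 0.0, 1.0]] [-0.091  0.     0.     0.     0.   ] [0.619 0.405 1.066] [[-0.99, 0.13, 0.01], [0.12, 0.95, -0.3], [-0.04, -0.3, -0.95]]
top [[370.6, 0.0, 257.5], [0.0, 370.6, 194.9], [0.0, 0.0, 1.0]] [-0.115  0.     0.     0.     0.   ] [0.415 0.088 1.009] [[-0.01, -1.0, -0.01], [-0.99, 0.02, -0.15], [0.15, 0.01, -0.99]]
-0.0187 {'time': 0.1, 'qpos': array([ 1.24249552,  0.50824043, -0.23753111,  1.50099829,  0.12570602,
        1.14886895, -0.15479514]), 'qd': array([-0.0005907 , -0.00186717,  0.00031299, -0.00291739, -0.00148748,
        0.00157745,  0.0001391 ]), 'tau': array([-3.91356298e-03, -6.21837258e+01, -2.19418131e+00, -2.50204307e+01,
        1.25499189e-02,  7.88207457e-03,  2.93559003e-05]), 'tcp_pos': array([ 0.26243386, -0.56670787,  0.19413683]), 'eef_rot': array([-7.42395711e-04,  9.76567313e-01,  2.15210830e-01, -1.77841969e-04]), 'contact_force': array([ 0.47456268, -1.26353831, -0.27728728]), 'wrist_torque': array([-0.0171922 , -0.03041934,  0.05455139]), 'gripper_force': 0.0, 'width': 0.08532975032762408}
```

View pics/scene0.png

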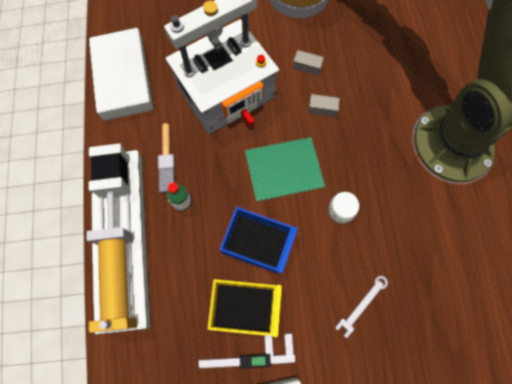

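View pics/top0.png

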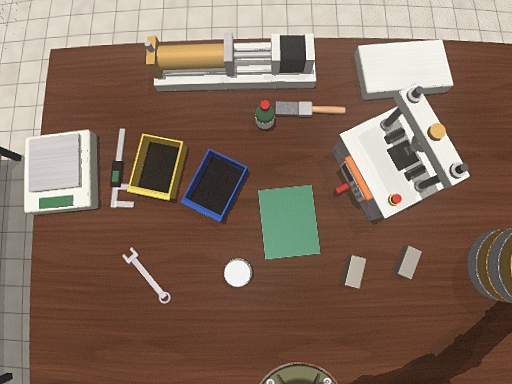

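```bash
cat > h.py <<'E'
from station import ctrl, get_state, vision, models, ticket
import cv2, numpy as np
from scipy.spatial.transform import Rotation as Ro
def cloud(n,d):
    """world xyz per pixel, nan where no depth"""
    c=vision.camera_info(n); v,u=np.mgrid[:384,:512]
    p=cv2.undistortPoints(np.stack([u.ravel(),v.ravel()],1).astype(np.float32)[:,None],np.array(c["mtx"]),np.array(c["dist_coeffs"]))[:,0]
    z=d.ravel(); P=np.c_[p*z[:,None],z]
    W=(P-np.array(c["t"]))@np.array(c["R"]); W[z==0]=np.nan
    return W.reshape(384,512,3)
def rect(P):
    (c,s,a)=cv2.minAreaRect((P[:,:2]*1000).astype(np.float32)); return np.round(c,1),np.round(s,1),round(a,1)
E
python3 - <<'E'
from h import *
for n in ("scene","top"):
    im=cv2.imread(f"pics/{n}0.png"); W=cloud(n,np.load(f"{n}0.npy")); vision.grab_frame(n)
    hsv=cv2.cvtColor(im,cv2.COLOR_BGR2HSV)
    for t in ("bin_rollers","bin_pads","mat","rig","tray_grip","rig_handset","oil","tin","prism0","brush"):
        r=models.masks_of(n,t)
        for q in r[:2]:
            m=q["mask"]; 
            if q["p"]<.3: continue
            P=W[m]; P=P[~np.isnan(P).any(1)]
            if t.startswith("bin"): P=P[(P[:,2]>.045)]
            if t=="rig": 
                D=P[(P[:,2]>.143)&(P[:,2]<.158)]; print("deck",rect(D)); F=P[(P[:,2]<.143)]; print("sides",rect(F)); P2=P[P[:,2]>.3]; print("top",rect(P2))
            if t=="mat": P=P[P[:,2]<.01]
            if len(P)<4: continue
            print(n,t,round(q["p"],2),np.round(q["point"]),m.sum(),"med",np.round(np.median(P,0),3),"z",np.round(np.percentile(P[:,2],[2,98]),3),*rect(P))
    m=(hsv[...,1]>180)&((hsv[...,0]<5)|(hsv[...,0]>175))&(hsv[...,2]>100)
    nl,lab,st,ce=cv2.connectedComponentsWithStats(m.astype(np.uint8))
    for i in range(1,nl):
        if st[i,4]>15:
            P=W[lab==i]; print("red",np.round(ce[i]),st[i,4],np.round(np.nanmedian(P,0),3),rect(P[~np.isnan(P).any(1)]), np.round(np.nanpercentile(P[:,2],[2,98]),3))
    hm=(hsv[...,1]>180)&(hsv[...,0]>5)&(hsv[...,0]<16)&(hsv[...,2]>150)
    P=W[hm];P=P[~np.isnan(P).any(1)];P=P[(P[:,1]<-.05)&(P[:,0]<.65)&(P[:,2]>.1)];P=P[P[:,2]>.14]
    if len(P)>5: print("handset top",rect(P),len(P))
E
```

```text
scene bin_rollers 0.9 [259. 240.] 3147 med [0.55  0.227 0.061] z [0.047 0.065] [588.4 212.3] [117.5 161.9] 62.5
scene bin_rollers 0.54 [326. 107.] 532 med [ 0.358 -0.153  0.045] z [0.045 0.046] [ 352.1 -151.9] [33.3 65.1] 72.6
scene bin_pads 0.58 [243. 307.] 3501 med [0.586 0.376 0.061] z [0.048 0.065] [641.7 370.8] [117.8 162.8] 77.5
scene mat 0.81 [283. 167.] 3633 med [0.493 0.019 0.004] z [-0.     0.008] [493.1  15.9] [193.8 155.7] 5.5
deck (array([ 625.7, -229.1]), array([232.3, 210. ]), 25.9)
sides (array([ 636.4, -346.5]), array([288.5, 480.4]), 0.4)
top (array([ 637.7, -252.9]), array([214.9,  47.2]), 25.0)
scene rig 0.9 [221.  64.] 9788 med [ 0.633 -0.216  0.152] z [0.026 0.338] [ 635.5 -345.3] [290.5 482.7] 0.9
scene tray_grip 0.49 [244. 117.] 258 med [ 0.579 -0.136  0.044] z [0.003 0.083] [ 591.5 -144. ] [70.2 70.9] 78.0
scene rig_handset 0.74 [218.  63.] 9832 med [ 0.634 -0.216  0.152] z [0.023 0.338] [ 634.5 -298. ] [280.9 362.1] 14.9
scene rig_handset 0.58 [243. 308.] 3498 med [0.642 0.37  0.008] z [0.003 0.063] [643.3 368.2] [125.  174.5] 78.6
scene oil 0.61 [175. 201.]
[... 1650 characters left out ...]
 [ 0.619 -0.224  0.15 ] z [0.059 0.337] [ 647.8 -265.4] [277.9 299.2] 25.7
top oil 0.9 [264. 115.] 512 med [0.767 0.078 0.083] z [-0.002  0.13 ] [799.9  75. ] [54.1 97. ] 85.2
top oil 0.55 [235. 271.] 637 med [0.362 0.153 0.058] z [0.038 0.062] [361.5 154.2] [70.8 71.8] 44.4
top tin 0.9 [236. 273.] 632 med [0.361 0.154 0.058] z [0.042 0.062] [361.2 155.8] [74.4 68.5] 89.2
top prism0 0.91 [352. 270.] 535 med [ 0.358 -0.147  0.038] z [0.01  0.042] [ 356.5 -150.3] [41.  80.6] 74.1
top prism0 0.7 [408. 259.] 658 med [ 0.38  -0.293  0.037] z [-0.003  0.042] [ 377.4 -307.9] [61.9 90.5] 66.4
top brush 0.63 [300. 106.] 839 med [ 0.81  -0.03   0.016] z [-0.003  0.021] [814.5 -53.6] [199.9  49.5] 86.8
```

Run:
```python
from h import *
for n in ("scene","top"):
    im=cv2.imread(f"pics/{n}0.png"); W=cloud(n,np.load(f"{n}0.npy")); hsv=cv2.cvtColor(im,cv2.COLOR_BGR2HSV)
    a=np.deg2rad(-64.8); ex=np.array([np.cos(a),np.sin(a)]); ey=np.array([-ex[1],ex[0]])
    m=(hsv[...,1]>170)&((hsv[...,0]<6)|(hsv[...,0]>174))&(hsv[...,2]>80)
    P=W[m]; P=P[(np.hypot(*(P[:,:2]-[.575,-.122]).T)<.06)&(P[:,2]>.052)&(P[:,2]<.068)]
    g=P[:,:2]-[.62,-.22]
    print(n,"grip top n",len(P),"along",np.percentile(g@ex,[0,5,50,95,100]).round(4),"lat",np.percentile(g@ey,[2,50,98]).round(4),"z",np.median(P[:,2]).round(4), "fit", np.rad2deg(np.arctan2(*cv2.fitLine(g.astype(np.float32),2,0,.01,.01)[1::-1].ravel())).round(1))
    # front faces: points below deck on the front side, by RANSAC-ish histogram on yaw
    Q=W.reshape(-1,3); Q=Q[(Q[:,2]>.02)&(Q[:,2]<.138)]; g=Q[:,:2]-[.62,-.22]
    k=(abs(g@ey)<.1)&(g@ex<-.05)&(g@ex>-.14); Q=Q[k]; g=g[k]
    best=max(((np.histogram(g@[np.cos(b),np.sin(b)],np.arange(-.14,-.05,.0015))[0].max()),np.rad2deg(b)) for b in a+np.deg2rad(np.arange(-4,4.1,.25)))
    print("front face yaw",best,len(g)); b=np.deg2rad(best[1]); h,e=np.histogram(g@[np.cos(b),np.sin(b)],np.arange(-.14,-.05,.003)); print([(round(x,3),int(c)) for x,c in zip(e,h) if c>8])
    D=W.reshape(-1,3); D=D[(D[:,2]>.145)&(D[:,2]<.156)]; g=D[:,:2]-[.62,-.22]; k=(abs(g)<.2).all(1); g=g[k]
    print("deck along",np.percentile(g@ex,[.5,99.5]).round(3),"lat",np.percentile(g@ey,[.5,99.5]).round(3))
    T=W.reshape(-1,3); T=T[(T[:,2]>.32)&(T[:,2]<.345)&(T[:,1]<-.1)&(T[:,0]<.8)&(T[:,0]>.45)]; print("top",rect(T))
```

```text
scene grip top n 93 along [-0.1263 -0.1253 -0.1067 -0.0873 -0.084 ] lat [-0.0063  0.0022  0.0089] z 0.0603 fit -63.5
front face yaw (np.int64(283), np.float64(-64.55000000000001)) 1241
[(np.float64(-0.128), 13), (np.float64(-0.125), 21), (np.float64(-0.116), 11), (np.float64(-0.11), 9), (np.float64(-0.104), 11), (np.float64(-0.101), 10), (np.float64(-0.098), 39), (np.float64(-0.095), 310), (np.float64(-0.092), 64), (np.float64(-0.089), 23), (np.float64(-0.086), 12), (np.float64(-0.077), 108), (np.float64(-0.074), 80), (np.float64(-0.071), 471), (np.float64(-0.068), 18)]
deck along [-0.09   0.113] lat [-0.113  0.116]
top (array([ 640.1, -253.4]), array([209.4,  47.9]), 24.6)
top grip top n 45 along [-0.1241 -0.1231 -0.1103 -0.0945 -0.0933] lat [-0.0048  0.0021  0.0069] z 0.0585 fit -63.1
front face yaw (np.int64(181), np.float64(-64.30000000000001)) 802
[(np.float64(-0.125), 20), (np.float64(-0.098), 147), (np.float64(-0.095), 173), (np.float64(-0.092), 20), (np.float64(-0.074), 175), (np.float64(-0.071), 193)]
deck along [-0.086  0.09 ] lat [-0.112  0.115]
top (array([ 637.6, -254.6]), array([215.2,  46.5]), 25.4)
```

```bash
cat >> h.py <<'E'
TH=np.deg2rad(40); YAW=-64.6
G0=np.array([.5753,-.1211,.046])
def pose(grip,az,phi,s,th=TH):
    """TCP pose for grip point, tray azimuth az and lip-down tip phi (deg)"""
    T=(Ro.from_euler('z',az,degrees=True)*Ro.from_euler('y',phi,degrees=True)).as_matrix()
    z=T@[np.sin(th),0,-np.cos(th)]; y=s*T[:,1]; R=np.c_[np.cross(y,z),y,z]
    q=Ro.from_matrix(R).as_quat(); q=np.r_[q[3],q[:3]]
    return np.array(grip)-ctrl.pinch_z*z, q
def grip_of_lip(lip,az,phi):
    T=(Ro.from_euler('z',az,degrees=True)*Ro.from_euler('y',phi,degrees=True)).as_matrix()
    return np.array(lip)+T@[-.163,0,.021]
E
python3 - <<'E'
from h import *
f=lambda q:"None" if q is None else np.round(q,2).tolist()
d=lambda a:np.array([np.cos(np.deg2rad(a)),np.sin(np.deg2rad(a)),0])
for s in (1,-1):
    for th in (35,40,45): print("grip",s,th,f(ctrl.ik(*pose(G0,YAW,0,s,np.deg2rad(th)))))
    print("out",s,f(ctrl.ik(*pose(G0-.15*d(YAW)+[0,0,.0],YAW,0,s))),f(ctrl.ik(*pose(G0-.15*d(YAW)+[0,0,.12],YAW,0,s))))
    for nm,c,offs in (("blue",[.589,.2125,.09],(-27.5,0,152.5)),("yel",[.642,.370,.09],(-12.5,10,167.5))):
        ax=offs[0]
        for az in (ax,ax+15,ax+30,ax+45,ax-20,ax-40,ax+180,ax+150,ax+210):
            r=[ctrl.ik(*pose(grip_of_lip(np.array(c)-.035*d(az),az,p),az,p,s)) for p in (-5,18,52)]
            if all(x is not None for x in r): print(nm,s,az,[f(x) for x in r])
            else: print(nm,s,az,[x is not None for x in r])
    for az in (5,25,45,-20,-45,-65,-85,-175,90):
        g=np.array([.495,.0155,.035])+(.027-.1005)*d(az); q=ctrl.ik(*pose(g,az,0,s)); print("mat",s,az,f(q))
E
```

```text
grip 1 35 [-0.17, 0.64, -0.05, 2.12, 1.27, 0.65, -0.91]
grip 1 40 [-0.39, 0.68, 0.21, 2.15, 1.32, 0.57, -1.03]
grip 1 45 [-0.47, 0.73, 0.26, 2.17, 1.41, 0.61, -1.18]
out 1 [-0.45, 0.67, -0.18, 2.18, 1.17, 0.89, -1.2] [0.0, 0.56, -0.85, 2.08, 1.09, 1.34, -1.04]
blue 1 -27.5 [[-0.52, 0.92, -1.23, 2.17, 1.3, 1.74, -1.38], [-0.15, 0.61, -1.22, 2.0, 1.01, 1.27, -0.75], [0.25, 0.75, -1.35, 1.55, 0.53, 1.43, -0.02]]
blue 1 -12.5 [[-0.5, 0.82, -1.23, 2.48, 1.4, 1.58, -1.42], [0.0, 0.46, -1.22, 2.18, 1.02, 1.02, -0.49], [0.28, 0.76, -1.37, 1.57, 0.54, 1.48, 0.23]]
blue 1 2.5 [False, True, True]
blue 1 17.5 [False, True, True]
blue 1 -47.5 [[-0.57, 1.0, -1.11, 1.75, 1.22, 1.85, -1.32], [-0.26, 0.79, -1.23, 1.72, 1.01, 1.54, -0.99], [0.23, 0.79, -1.37, 1.52, 0.58, 1.39, -0.39]]
blue 1 -67.5 [[-0.66, 1.04, -0.83, 1.3, 1.07, 1.87, -1.2], [-0.35, 0.87, -1.09, 1.41, 0.95, 1.66, -1.1], [0.19, 0.77, -1.29, 1.48, 0.58, 1.31, -0.69]]
blue 1 152.5 [False, True, True]
blue 1 122.5 [[0.19, 1.08, -0.01, 0.91, -0.54, 1.72, -2.32], [0.08, 0.79, -0.07, 1.16, -0.27, 1.42, -2.48], [-0.89, 0.76, 1.15, 1.46, -0.5
[... 2706 characters left out ...]
 1.61, 1.46, 1.95, 2.07], [-0.42, 0.89, -1.23, 1.51, 1.13, 1.6, 2.39], [-0.94, 0.76, 0.75, 1.18, -0.65, 1.53, -2.36]]
yel -1 -52.5 [[-0.84, 1.12, -0.83, 1.07, 1.23, 1.89, 2.2], [-0.53, 1.03, -1.23, 1.14, 1.18, 1.82, 2.26], [-1.04, 0.91, 1.15, 1.14, -0.98, 1.65, -2.56]]
yel -1 167.5 [False, False, True]
yel -1 137.5 [False, True, True]
yel -1 197.5 [False, False, True]
mat -1 5 None
mat -1 25 None
mat -1 45 None
mat -1 -20 None
mat -1 -45 [-0.08, 0.96, -1.23, 2.45, 1.38, 1.61, 1.57]
mat -1 -65 [-1.4, 1.1, 1.22, 2.19, -0.66, 0.5, -2.59]
mat -1 -85 [-0.0, 1.1, -1.23, 1.9, 1.15, 1.82, 1.5]
mat -1 -175 [0.28, 1.18, -0.94, 1.14, 0.57, 1.84, 1.06]
mat -1 90 [0.98, 0.9, -0.8, 1.88, -0.08, 0.8, 0.39]
```

Run:
```python
from h import *
p,q=pose(G0,YAW,0,1); z=Ro.from_quat(np.r_[q[1:],q[0]]).as_matrix()[:,2]
ctrl.movep([.42,-.04,.27],q); print(get_state()["time"],get_state()["qpos"].round(2))
ctrl.movep(p-.11*z,q); print(get_state()["time"],get_state()["qpos"].round(2))
ctrl.movel(p-.045*z,q,max_speed=.1)
s=get_state(); print(s["time"],s["qpos"].round(2),s["tcp_pos"]-p, s["contact_force"].round(1))
for n in("scene","top"):
    im,_=vision.grab_frame(n); cv2.imwrite(f"pics/{n}1.png",im); 
    u=(330,130,90,70) if n=="top" else (200,70,100,80)
    cv2.imwrite(f"pics/{n}1c.png",cv2.resize(im[u[1]-10:u[1]+110,u[0]-40:u[0]+110],None,fx=4,fy=4,interpolation=2))
a,b=[cv2.imread(f"pics/{n}1c.png")[:480,:600] for n in("scene","top")]
cv2.imwrite("pics/both1.png",cv2.resize(np.vstack([a,b]),(480,600)) if 0 else np.hstack([cv2.resize(a,(400,320)),cv2.resize(b,(400,320))]))
```

```text
3.2833 [ 0.35  0.24 -1.16  2.14  0.87  1.37 -0.79]
4.1083 [ 0.23  0.67 -0.98  2.11  1.27  1.37 -1.05]
4.9083 [ 0.27  0.76 -0.92  2.14  1.4   1.33 -1.1 ] [-0.01226209  0.02660702  0.03494501] [-0.7  0.2 -0.5]
```

View pics/both1.png

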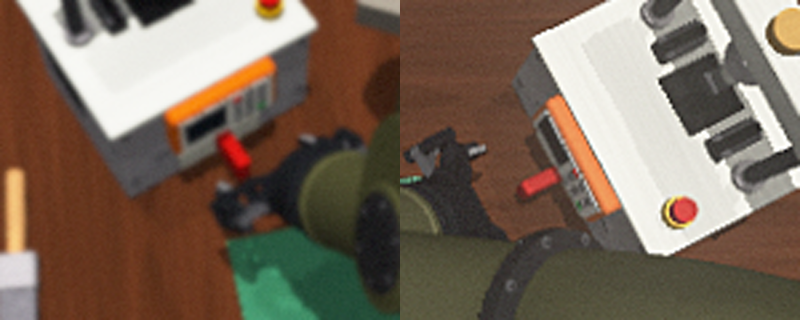

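The grip (left panel (233,155), right panel (540,183)) lies ahead of the open, well-aligned fingers, and the arm is clear of the handset. I'll go in and grip.

Run:
```python
from h import *
p,q=pose(G0,YAW,0,1)
def st(l):
    s=get_state(); print(l,round(s["time"],2),"d",(s["tcp_pos"]-p).round(4),"F",s["contact_force"].round(1),"w",round(s["width"],4),"g",round(s["gripper_force"],1),s["qpos"].round(2)); return s
ctrl.movel(p,q,max_speed=.08); st("in")
ctrl.close_gripper(force=100); s=st("closed")
ex=np.array([np.cos(np.deg2rad(YAW)),np.sin(np.deg2rad(YAW)),0])
for d in (.015,.04):
    ctrl.movel(p-d*ex,q,max_speed=.05); st(d)
```

```text
in 5.72 d [-0.      0.0003 -0.0001] F [ 0.3 -0.3 -0.7] w 0.0853 g 0.0 [ 0.3   0.83 -0.88  2.14  1.5   1.31 -1.13]
closed 6.64 d [0.0001 0.0003 0.0001] F [-2.1  3.3  4.2] w 0.0027 g 97.2 [ 0.3   0.83 -0.88  2.14  1.5   1.31 -1.13]
0.015 7.09 d [-0.0068  0.0146 -0.0003] F [-3.9  3.   2.7] w 0.0021 g 96.1 [ 0.27  0.83 -0.89  2.15  1.48  1.32 -1.16]
0.04 7.74 d [-0.0171  0.0374 -0.0002] F [-1.   2.9  1. ] w 0.0023 g 94.1 [ 0.22  0.83 -0.9   2.16  1.45  1.34 -1.2 ]
```

Run:
```python
from h import *
c=[]
for n,(x,y) in(("scene",(200,70)),("top",(280,120))):
    im,_=vision.grab_frame(n); c.append(cv2.resize(im[y:y+120,x:x+120],(400,400),interpolation=2))
cv2.imwrite("pics/both2.png",np.hstack(c))
```

```text
(no output)
```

View pics/both2.png

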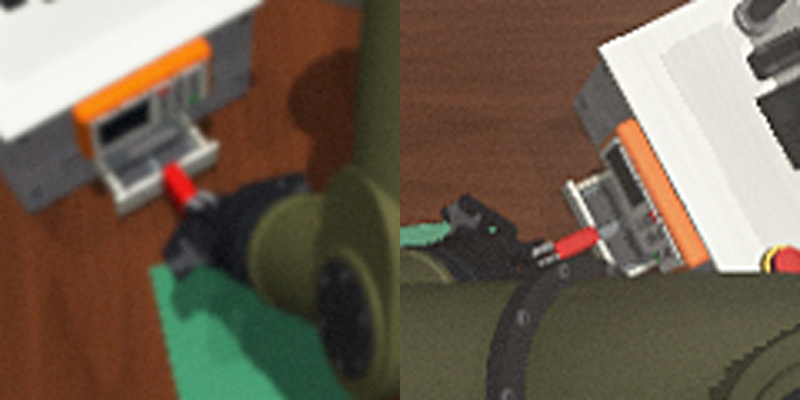

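The tray has come out level, but the fingers hold only the outer end of the red grip (right panel: pads at (545,250), red visible out to (597,235)) and the width is suspiciously small. I'll measure this.

Run:
```python
from h import *
ex=np.array([np.cos(np.deg2rad(YAW)),np.sin(np.deg2rad(YAW)),0]); ey=np.array([-ex[1],ex[0],0])
s=get_state(); q=s["eef_rot"]; R=Ro.from_quat(np.r_[q[1:],q[0]]).as_matrix(); g=s["tcp_pos"]+ctrl.pinch_z*R[:,2]
print("grasp pt",g.round(4),"tool y",(R[:,1]).round(3),ey.round(3))
for n in("scene","top"):
    im,d=vision.grab_frame(n); W=cloud(n,d); hsv=cv2.cvtColor(im,cv2.COLOR_BGR2HSV)
    m=(hsv[...,1]>150)&((hsv[...,0]<6)|(hsv[...,0]>174))&(hsv[...,2]>70)
    P=W[m]-g; P=P[(np.linalg.norm(P,axis=1)<.08)]
    print(n,len(P),"along",np.percentile(P@ex,[0,5,50,95]).round(4),"lat",np.percentile(P@ey,[2,50,98]).round(4),"z",np.percentile(P[:,2],[2,50,90,98]).round(4))
    Q=W.reshape(-1,3)-g; k=(abs(Q@ey)<.055)&(Q@ex>-.04)&(Q@ex<.06)&(Q[:,2]+g[2]>.03)&(Q[:,2]+g[2]<.062); Q=Q[k]
    h,e=np.histogram(Q@ex,np.arange(-.04,.061,.004)); print([(round(float(a),3),int(b)) for a,b in zip(e,h)])
    k=(Q@ex>.02)&(Q@ex<.05);print("panel/side lat",np.percentile(Q[k]@ey,[1,99]).round(4))
```

```text
grasp pt [ 0.5583 -0.0842  0.046 ] tool y [0.903 0.43  0.001] [0.903 0.429 0.   ]
scene 95 along [-0.0117 -0.0005  0.0143  0.0306] lat [-0.0269  0.0016  0.0073] z [-0.0451  0.0133  0.0169  0.0202]
[(-0.04, 0), (-0.036, 0), (-0.032, 0), (-0.028, 0), (-0.024, 0), (-0.02, 0), (-0.016, 0), (-0.012, 0), (-0.008, 1), (-0.004, 6), (-0.0, 9), (0.004, 8), (0.008, 12), (0.012, 10), (0.016, 12), (0.02, 7), (0.024, 8), (0.028, 18), (0.032, 79), (0.036, 8), (0.04, 6), (0.044, 3), (0.048, 5), (0.052, 7), (0.056, 5)]
panel/side lat [-0.0482  0.0458]
top 77 along [-0.0061 -0.0013  0.0128  0.0272] lat [-0.0083 -0.0009  0.0073] z [-0.0019  0.0119  0.0144  0.0152]
[(-0.04, 0), (-0.036, 0), (-0.032, 0), (-0.028, 1), (-0.024, 1), (-0.02, 0), (-0.016, 1), (-0.012, 0), (-0.008, 1), (-0.004, 5), (-0.0, 10), (0.004, 9), (0.008, 11), (0.012, 8), (0.016, 11), (0.02, 11), (0.024, 10), (0.028, 10), (0.032, 38), (0.036, 17), (0.04, 1), (0.044, 4), (0.048, 3), (0.052, 4), (0.056, 5)]
panel/side lat [-0.0402  0.0449]
```

```bash
cat >> h.py <<'E'
def st(l):
    s=get_state(); print(l,round(s["time"],2),"tcp",s["tcp_pos"].round(3),"F",s["contact_force"].round(1),"w",round(s["width"],4),"g",round(s["gripper_force"],1),s["qpos"].round(2)); return s
def go(grip,az,phi,v=.1):
    ctrl.movel(*(lambda p,q:(p,q))(*pose(grip,az,phi,1)),max_speed=v)
EX=np.array([np.cos(np.deg2rad(YAW)),np.sin(np.deg2rad(YAW)),0])
E
python3 - <<'E'
from h import *
ctrl.close_gripper(force=120)
for d in (.08,.125,.19): go(G0-d*EX,YAW,0,.07); st(d)
go(G0-.19*EX+[0,0,.03],YAW,-2,.08); st("up")
go(G0-.19*EX+[0,0,.104],YAW,-6,.1); st("up2")
im,d=vision.grab_frame("scene"); cv2.imwrite("pics/s3.png",cv2.resize(im[60:280,150:420],None,fx=2.6,fy=2.6,interpolation=2))
E
```

```text
0.08 8.88 tcp [ 0.546 -0.059  0.032] F [-0.2  0.6 -1.3] w 0.0019 g 91.9 [ 0.15  0.83 -0.91  2.17  1.4   1.37 -1.26]
0.125 9.68 tcp [ 0.527 -0.019  0.032] F [-0.9  0.4 -1.5] w 0.002 g 88.4 [ 0.06  0.84 -0.93  2.17  1.34  1.4  -1.33]
0.19 10.75 tcp [0.499 0.04  0.032] F [-1.4  1.4 -2. ] w 0.0018 g 92.7 [-0.07  0.85 -0.95  2.16  1.26  1.44 -1.41]
up 11.28 tcp [0.499 0.04  0.063] F [-1.5  2.7 -0.9] w 0.0021 g 91.2 [-0.08  0.81 -0.96  2.14  1.22  1.47 -1.38]
up2 12.18 tcp [0.5   0.038 0.137] F [ 0.3 -1.  -0.6] w 0.0 g 0.0 [-0.09  0.7  -0.98  2.09  1.13  1.56 -1.27]
```

View pics/s3.png

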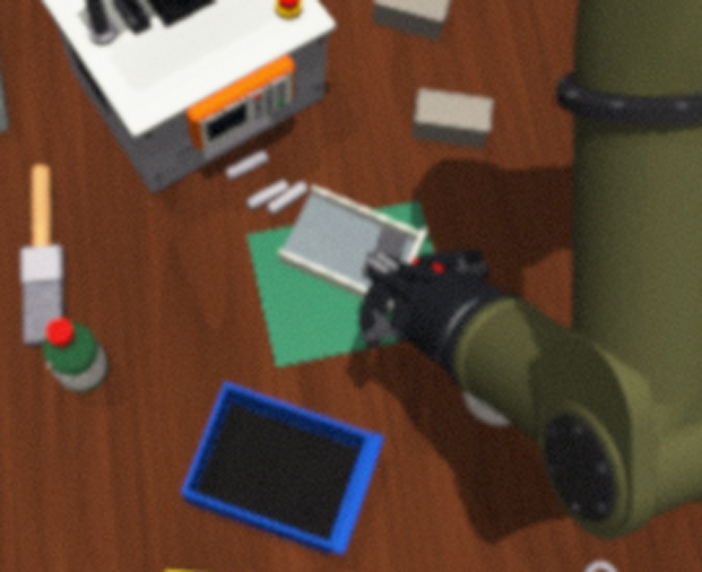

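The loaded tray rotated out of the pinch. It now lies on the mat around (350,240), still holding the pads, with the three rollers on the bench at (247,165), (268,195) and (287,197). I'll mend this by backing off, locating everything and recovering the rollers first.

Run:
```python
from h import *
s=get_state(); ctrl.movel(s["tcp_pos"]+[-.05,.06,.10],s["eef_rot"],max_speed=.25)
_,q=pose([0,0,0],-90,40,1)
ctrl.movep([.45,.27,.22],q); st("away")
for n in("scene","top"):
    im,d=vision.grab_frame(n); W=cloud(n,d); np.save(n+"4.npy",d); cv2.imwrite(f"pics/{n}4.png",im)
    for t in("roller0","pad0","tray","tray_grip","tray_lip"):
        for r in models.masks_of(n,t)[:4]:
            if r["p"]<.25: continue
            P=W[r["mask"]]; P=P[~np.isnan(P).any(1)]
            if len(P)>3: print(n,t,round(r["p"],2),np.round(r["point"]),r["mask"].sum(),np.median(P,0).round(4),np.percentile(P[:,2],[5,95]).round(3),*rect(P))
c=[cv2.resize(cv2.imread(f"pics/{n}4.png")[y:y+120,x:x+120],(400,400),interpolation=2) for n,(x,y) in(("scene",(210,90)),("top",(260,140)))]
cv2.imwrite("pics/both4.png",np.hstack(c))
```

```text
away 13.5 tcp [0.45  0.267 0.218] F [-0.7  0.1 -0.3] w -0.0003 g 0.0 [ 0.17  0.54 -1.21  1.72  0.53  1.27 -1.16]
scene roller0 0.52 [245. 122.] 91 [ 0.585  -0.1282  0.0102] [0.    0.016] [ 586.7 -130.8] [45.2 20.5] 31.4
scene roller0 0.51 [254. 132.] 43 [ 0.5652 -0.0902  0.0121] [0.008 0.016] [566.5 -90.1] [38.   9.5] 21.9
scene pad0 0.67 [294. 161.] 86 [0.4627 0.0085 0.0158] [0.013 0.018] [462.3   8. ] [26. 25.] 65.0
scene pad0 0.45 [300. 152.] 100 [ 0.4441 -0.0166  0.0152] [0.011 0.019] [444.1 -17. ] [30.3 28.1] 67.1
scene tray 0.85 [284. 158.] 1570 [ 0.4853 -0.0148  0.0127] [0.005 0.048] [466.   -7.4] [104.3 182.9] 56.4
scene tray_grip 0.67 [325. 106.] 521 [ 0.3595 -0.1437  0.0408] [0.009 0.045] [ 357.7 -151.4] [42.5 78.8] 75.9
scene tray_grip 0.6 [284. 157.] 1490 [ 0.4879 -0.0151  0.0129] [0.006 0.048] [467.4  -6. ] [ 98.4 183.8] 55.0
scene tray_grip 0.6 [220.  65.] 10020 [ 0.6327 -0.2151  0.1523] [0.04  0.327] [ 644.3 -341.5] [294.8 433.4] 25.6
scene tray_lip 0.79 [283. 156.] 1457 [ 0.489  -0.0179  0.013 ] [0.006 0.048] [467.5  -8.4] [101.2 186.8] 55.3
top roller0 0.61 [327. 192.] 73 [ 0.569  -0.0911  0.0084] [0.005 0.012] [569.3 -91.8] [43.8 11.8] 24.1
top roller0 0.6 [343. 188.] 56 [ 0.5877 -0.1293  0.0093] [0.005 0.012] [ 586.9 -130.5] [40.6 12.5] 23.6
top roller0 0.38 [329. 202.] 84 [ 0.5475 -0.0845  0.0091] [-0.002  0.012] [549.  -86.4] [45.1 14.4] 30.5
top pad0 0.5 [300. 239.] 95 [ 0.4452 -0.0157  0.0126] [0.009 0.016] [446.6 -16.7] [25.5 28. ] 63.3
top tray 0.58 [302. 222.] 1498 [ 0.4931 -0.0168  0.0089] [0.002 0.045] [475.1  -8.7] [ 91.2 171.9] 56.9
top tray 0.29 [356. 271.] 577 [ 0.3596 -0.1475  0.0378] [0.001 0.041] [381.8 -86.9] [204.5  83.4] 70.2
top tray_grip 0.68 [302. 223.] 1432 [ 0.4929 -0.017   0.0091] [0.003 0.045] [475.3  -7.7] [ 85.4 170. ] 57.5
top tray_lip 0.74 [301. 221.] 1425 [ 0.4926 -0.0181  0.0091] [0.003 0.045] [470.5  -3.6] [ 93.1 181.1] 57.5
```

View pics/both4.png

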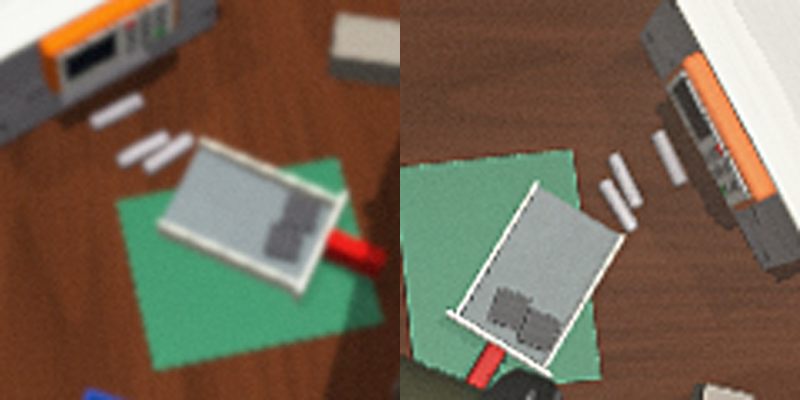

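```bash
cat >> h.py <<'E'
BIN=np.array([.589,.2125,0])
def pick(c,uang,lean,B,f,force=40):
    """end-pinch a roller lying at c (axis angle uang), tool leaning; then carry to blue bin and drop"""
    az=uang-90; th=np.deg2rad(lean); _,q=pose([0,0,0],az,0,1,th)
    R=Ro.from_quat(np.r_[q[1:],q[0]]).as_matrix(); z=R[:,2]; v=np.array([np.cos(np.deg2rad(az)),np.sin(np.deg2rad(az)),0])
    fh=np.cos(th)*v+[0,0,np.sin(th)]
    p=np.array([c[0],c[1],.006])+B*z-f*fh
    ctrl.movep(p-.09*z+[0,0,.02],q); ctrl.movel(p-.03*z,q,max_speed=.2); ctrl.movel(p,q,max_speed=.08); st("at")
    ctrl.close_gripper(force=force); s=st("closed")
    return p,q,z
def carry(p,q,z):
    ctrl.movel(p-.02*z,q,max_speed=.1); ctrl.movel(p-.09*z+[0,0,.02],q,max_speed=.2); st("lifted")
def drop(dx=0):
    q=get_state()["eef_rot"]; ctrl.movep(BIN+[dx,0,.14],q); ctrl.movel(BIN+[dx,0,.075],q,max_speed=.2); s=st("over bin"); ctrl.ungrasp(); ctrl.movel(BIN+[dx,0,.14],q,max_speed=.3); st("dropped")
E
python3 - <<'E'
from h import *
ctrl.ungrasp()
a=pick((.568,-.091),23.5,25,.006,-.006)
carry(*a)
E
```

```text
at 17.26 tcp [ 0.571 -0.098  0.003] F [-0.3 -0.2 -1. ] w 0.0856 g 0.0 [ 0.43  0.83 -0.97  2.06  1.34  1.14 -0.93]
closed 18.02 tcp [ 0.571 -0.098  0.003] F [ 0.8  0.4 -0.2] w -0.0 g 0.0 [ 0.43  0.83 -0.97  2.06  1.34  1.14 -0.93]
lifted 18.97 tcp [ 0.556 -0.064  0.104] F [-0.5 -0.3 -1.2] w -0.0 g 0.0 [ 0.45  0.66 -1.07  2.    1.12  1.22 -0.79]
```

Run:
```python
from h import *
ctrl.movep([.45,.2,.2],get_state()["eef_rot"])
for n in("scene","top"):
    im,d=vision.grab_frame(n); W=cloud(n,d); cv2.imwrite(f"pics/{n}5.png",im)
    for t in("roller0","tray"):
        for r in models.masks_of(n,t)[:4]:
            if r["p"]<.25: continue
            P=W[r["mask"]]; P=P[~np.isnan(P).any(1)]
            if len(P)>3: print(n,t,round(r["p"],2),np.round(r["point"]),r["mask"].sum(),np.median(P,0).round(4),*rect(P))
c=[cv2.resize(cv2.imread(f"pics/{n}5.png")[y:y+120,x:x+120],(400,400),interpolation=2) for n,(x,y) in(("scene",(210,90)),("top",(260,140)))]
cv2.imwrite("pics/both5.png",np.hstack(c))
```

```text
scene roller0 0.57 [246. 124.] 58 [ 0.5861 -0.1272  0.0125] [ 585.2 -128.4] [42.6 11.5] 18.4
scene tray 0.72 [284. 159.] 1523 [ 0.486  -0.0144  0.013 ] [465.2  -5.9] [103.3 180.2] 54.5
scene tray 0.54 [222.  65.] 10065 [ 0.6324 -0.2154  0.1522] [ 640.  -348.7] [282.8 471.5] 7.9
scene tray 0.49 [167. 162.] 698 [ 0.8104 -0.0287  0.0187] [813.7 -45.9] [ 47.9 237.6] 4.4
top roller0 0.46 [326. 201.] 65 [ 0.5467 -0.0863  0.0097] [547.6 -85.5] [43.7 11.3] 30.2
top tray 0.9 [301. 220.] 1439 [ 0.4913 -0.0176  0.0091] [469.8  -6.3] [ 88.9 182.2] 57.4
```

View pics/both5.png

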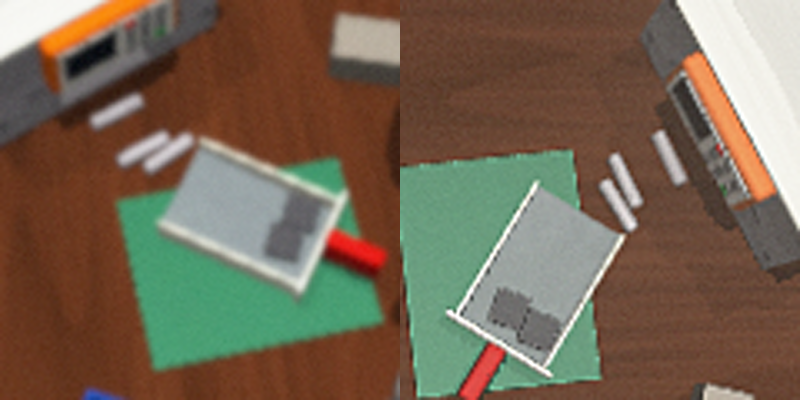

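The rollers were not touched at all, although the fingers closed where they lie, so the actual fingertips differ from what I assumed. I'll check the fingertip position against the cameras.

Run:
```python
from h import *
_,q=pose([0,0,0],-80,0,1,np.deg2rad(65))
ctrl.movep([.47,.08,.22],q); st("look")
R=Ro.from_quat(np.r_[q[1:],q[0]]).as_matrix(); p=get_state()["tcp_pos"]
for mode in("shut",):
    for n in("scene","top"):
        im,d=vision.grab_frame(n); W=cloud(n,d)
        L=(W.reshape(-1,3)-p)@R; k=(abs(L[:,0])<.06)&(abs(L[:,1])<.07)&(L[:,2]>-.12)&(L[:,2]<.05); Q=L[k]
        print(n,len(Q))
        for lo in np.arange(-.08,.04,.008):
            S=Q[(Q[:,2]>=lo)&(Q[:,2]<lo+.008)]
            if len(S)>2: print(round(lo,3),len(S),"x",np.percentile(S[:,0],[5,50,95]).round(3),"y",np.percentile(S[:,1],[5,50,95]).round(3))
        K=vision.camera_info(n); pt,_=cv2.projectPoints(p[None],cv2.Rodrigues(np.array(K["R"]))[0],np.array(K["t"]),np.array(K["mtx"]),np.array(K["dist_coeffs"])); u,v=pt.ravel().round().astype(int)
        im=cv2.copyMakeBorder(im,60,60,60,60,0); cr=cv2.resize(im[v:v+120,u:u+120],(400,400),interpolation=2); cv2.drawMarker(cr,(200,200),(0,255,0),0,12); cv2.imwrite(f"pics/{n}6.png",cr)
cv2.imwrite("pics/both6.png",np.hstack([cv2.imread(f"pics/{n}6.png") for n in("scene","top")]))
```

```text
look 20.93 tcp [0.47  0.081 0.219] F [-0.9 -1.1 -0.8] w 0.0006 g 0.0 [-0.42  0.78 -0.73  1.81  0.93  1.94 -1.38]
scene 808
-0.08 34 x [-0.013 -0.011 -0.007] y [-0.011 -0.001  0.013]
-0.072 37 x [-0.013 -0.01  -0.005] y [-0.013  0.001  0.012]
-0.064 48 x [-0.014 -0.009 -0.   ] y [-0.013  0.003  0.012]
-0.056 39 x [-0.013 -0.01  -0.   ] y [-0.012  0.002  0.012]
-0.048 22 x [-0.012 -0.01  -0.007] y [-0.013 -0.002  0.009]
-0.04 5 x [-0.011 -0.009 -0.003] y [-0.     0.005  0.005]
top 663
-0.08 56 x [-0.014 -0.008 -0.002] y [-0.014  0.001  0.015]
-0.072 51 x [-0.013 -0.009 -0.005] y [-0.012  0.     0.013]
-0.064 49 x [-0.012 -0.009 -0.004] y [-0.013 -0.001  0.012]
-0.056 46 x [-0.013 -0.009 -0.005] y [-0.012 -0.     0.012]
-0.048 38 x [-0.013 -0.01  -0.005] y [-0.011 -0.001  0.012]
-0.04 7 x [-0.01  -0.008  0.003] y [-0.006  0.     0.006]
```

View pics/both6.png

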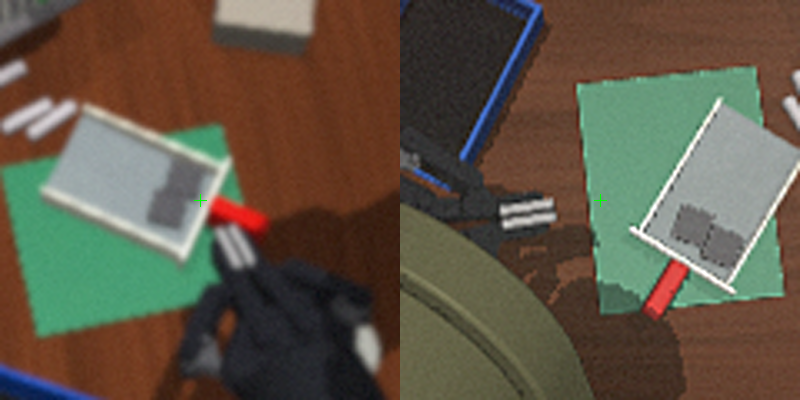

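The cameras both show the shut fingertips about 38 mm short of the reported TCP (tips at (235,235) left and (550,212) right, TCP cross at (200,200)). That is why the tray was held only by the fingertips. I'll correct for this offset and pick up the rollers.

```bash
sed -i 's/-ctrl.pinch_z\*z, q/-(ctrl.pinch_z-OFF)*z, q/; s/+B\*z-f\*fh/+(B+OFF)*z-f*fh/; s/^TH=/OFF=.038; TH=/' h.py
sed -i 's/ctrl.movep(BIN+\[dx,0,.14\],q); ctrl.movel(BIN+\[dx,0,.075\],q,max_speed=.2)/z=Ro.from_quat(np.r_[q[1:],q[0]]).as_matrix()[:,2]; ctrl.movep(BIN+[dx,0,.085]+OFF*z,q)/; s/ctrl.movel(BIN+\[dx,0,.14\],q,max_speed=.3)/ctrl.movel(BIN+[dx,0,.13]+OFF*z,q,max_speed=.3)/' h.py; tail -6 h.py
python3 - <<'E'
from h import *
ctrl.ungrasp()
a=pick((.568,-.091),23.5,25,.006,-.006)
carry(*a)
if get_state()["width"]>.03: drop()
E
```

```text
ctrl.close_gripper(force=force); s=st("closed")
    return p,q,z
def carry(p,q,z):
    ctrl.movel(p-.02*z,q,max_speed=.1); ctrl.movel(p-.09*z+[0,0,.02],q,max_speed=.2); st("lifted")
def drop(dx=0):
    q=get_state()["eef_rot"]; z=Ro.from_quat(np.r_[q[1:],q[0]]).as_matrix()[:,2]; ctrl.movep(BIN+[dx,0,.085]+OFF*z,q); s=st("over bin"); ctrl.ungrasp(); ctrl.movel(BIN+[dx,0,.13]+OFF*z,q,max_speed=.3); st("dropped")
at 23.9 tcp [ 0.578 -0.113 -0.031] F [ 0.3  0.1 -0.4] w 0.0856 g 0.0 [ 0.4   0.85 -0.85  2.06  1.4   1.05 -0.96]
closed 24.36 tcp [ 0.578 -0.113 -0.031] F [-1.4  1.6  5.2] w 0.0446 g 40.1 [ 0.4   0.85 -0.85  2.06  1.4   1.06 -0.96]
lifted 25.3 tcp [ 0.562 -0.079  0.07 ] F [ 1.1 -1.2 -0.7] w 0.0442 g 40.8 [ 0.41  0.68 -0.95  2.02  1.16  1.13 -0.81]
over bin 26.38 tcp [0.596 0.195 0.05 ] F [ 0.2 -1.2 -1.5] w 0.0443 g 40.8 [-0.11  0.87 -0.94  1.68  1.07  1.39 -1.01]
dropped 27.16 tcp [0.596 0.199 0.098] F [ 0.2  0.4 -1. ] w 0.0856 g 0.0 [-0.1   0.81 -0.96  1.64  1.02  1.44 -0.95]
```

Run:
```python
from h import *
im,d=vision.grab_frame("top"); W=cloud("top",d); im2,d2=vision.grab_frame("scene"); W2=cloud("scene",d2); c=[]
for n,w in(("top",W),("scene",W2)):
    for r in models.masks_of(n,"roller0"):
        P=w[r["mask"]]; P=P[~np.isnan(P).any(1)]
        if r["p"]>.2 and len(P)>3: o=rect(P); print(n,round(r["p"],2),np.median(P,0).round(3),*o)
        else: continue
        if np.hypot(o[0][0]-548,o[0][1]+86)<15 and n=="top": c=[o]
ctr,ang=((.548,-.086),28) 
if c:
    o=c[0]; ctr=tuple(np.array(o[0])/1000); ang=o[2] if o[1][0]>o[1][1] else o[2]-90
print(ctr,ang); assert abs(ang-27)<10
a=pick(ctr,ang,25,.006,-.006); carry(*a)
if get_state()["width"]>.03: drop(.02)
```

```text
top 0.43 [ 0.623 -0.227  0.15 ] [ 647.9 -217.3] [299.8 514.4] 24.7
scene 0.67 [ 0.498 -0.024  0.012] [530.9  64.3] [290.  126.1] 65.3
scene 0.52 [ 0.562 -0.077  0.011] [562. -77.] [41.9 11.8] 25.6
scene 0.39 [ 0.586 -0.128  0.011] [ 586.6 -131.7] [45.4 19.3] 20.8
(0.548, -0.086) 28
at 29.51 tcp [ 0.559 -0.107 -0.031] F [-0.3  0.2  0.3] w 0.0851 g 0.0 [ 0.42  0.85 -0.89  2.14  1.46  1.05 -0.98]
closed 29.97 tcp [ 0.559 -0.107 -0.031] F [-1.7  0.7  5.5] w 0.0445 g 39.9 [ 0.42  0.85 -0.89  2.14  1.46  1.05 -0.98]
lifted 30.91 tcp [ 0.541 -0.075  0.07 ] F [ 0.2  0.1 -1.5] w 0.0444 g 40.8 [ 0.43  0.66 -1.    2.1   1.2   1.1  -0.81]
over bin 32.0 tcp [0.617 0.196 0.05 ] F [-0.7  0.1 -0.5] w 0.0439 g 40.8 [-0.09  0.88 -0.96  1.66  1.11  1.39 -0.93]
dropped 32.78 tcp [0.617 0.199 0.098] F [ 0.1 -0.3  0.9] w 0.0859 g 0.0 [-0.08  0.83 -0.99  1.62  1.06  1.44 -0.87]
```

Run:
```python
from h import *
a=pick((.5868,-.1305),24,45,.005,-.007); carry(*a)
if get_state()["width"]>.03: drop(-.01)
c=[]
for n,(x,y) in(("scene",(200,90)),("top",(180,130))):
    im,d=vision.grab_frame(n); c.append(cv2.resize(im[y:y+180,x:x+180],(400,400),interpolation=2)); W=cloud(n,d); np.save(n+"7.npy",d); cv2.imwrite(f"pics/{n}7.png",im)
cv2.imwrite("pics/both7.png",np.hstack(c))
```

```text
at 34.97 tcp [ 0.601 -0.163 -0.02 ] F [-0.5  0.  -0.4] w 0.0853 g 0.0 [ 0.2   0.93 -0.69  2.12  1.63  1.3  -1.26]
closed 35.42 tcp [ 0.601 -0.162 -0.019] F [-1.5  2.6  4.3] w 0.0441 g 40.3 [ 0.2   0.93 -0.69  2.12  1.63  1.3  -1.26]
lifted 36.35 tcp [ 0.575 -0.106  0.064] F [ 0.2 -0.1 -0.4] w 0.0444 g 40.7 [ 0.13  0.77 -0.78  2.13  1.42  1.34 -1.18]
over bin 37.48 tcp [0.59  0.185 0.058] F [ 0.6 -0.8  0.2] w 0.0441 g 40.7 [-0.34  0.94 -0.81  1.67  1.18  1.63 -1.19]
dropped 38.26 tcp [0.59  0.189 0.105] F [ 0.2  0.3 -0.9] w 0.0856 g 0.0 [-0.33  0.88 -0.83  1.65  1.14  1.67 -1.13]
```

View pics/both7.png

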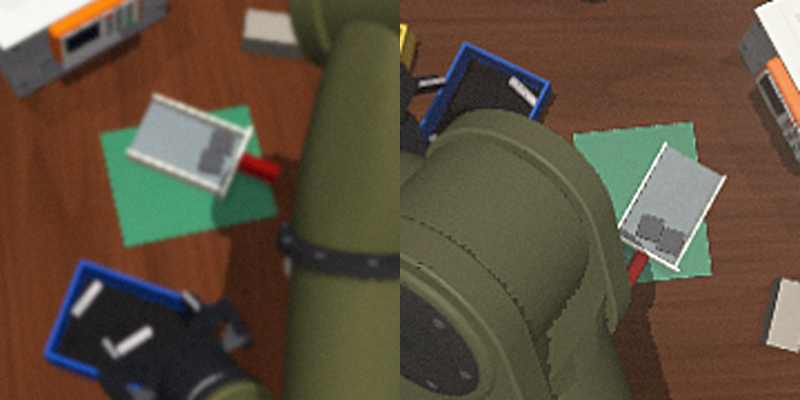

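The left panel shows rollers in the blue bin (88,298), (133,340), (110,350), and none remain on the bench. The tray with both pads is still on the mat. Next I'll regrip it properly.

Run:
```python
from h import *
for n,k in(("scene",4),("scene",7)):
    im=cv2.imread(f"pics/{n}{k}.png"); W=cloud(n,np.load(f"{n}{k}.npy")); hsv=cv2.cvtColor(im,cv2.COLOR_BGR2HSV)
    m=(hsv[...,1]>150)&((hsv[...,0]<6)|(hsv[...,0]>174))&(hsv[...,2]>70)
    P=W[m]; P=P[(np.hypot(P[:,0]-.42,P[:,1]-.03)<.08)&(P[:,2]>.036)&(P[:,2]<.06)]
    print(k,len(P),"median",np.median(P,0).round(4),rect(P), "z",np.percentile(P[:,2],[5,50,95]).round(3))
    T=W[:,:,:]; T=T.reshape(-1,3); g=T-np.array([.475,-.0087,0]); a=np.deg2rad(-33); x=g@[np.cos(a),np.sin(a),0]; y=g@[-np.sin(a),np.cos(a),0]
    w=(T[:,2]>.020)&(T[:,2]<.037)&(abs(x)<.12)&(abs(y)<.07); print("walls",w.sum(),rect(T[w]))
d=lambda a:np.array([np.cos(np.deg2rad(a)),np.sin(np.deg2rad(a)),0])
f=lambda q:"None" if q is None else np.round(q,2).tolist()
Y=np.array([.640,.370,.095])
for th in (0,15,25,35):
    t=np.deg2rad(th); print(th,"grip",f(ctrl.ik(*pose([.416,.03,.036],-33,0,1,t))))
    for az in(-12.5,-30):
        print("  yel",az,[f(ctrl.ik(*pose(grip_of_lip(Y-.025*d(az),az,p),az,p,1,t))) for p in(-3,25,52)])
    for az in(-85,-65): print("  mat",az,f(ctrl.ik(*pose(np.array([.495,.0155,.036])-.0985*d(az),az,0,1,t))))
```

```text
4 126 median [0.4135 0.0352 0.049 ] (array([411.6,  33.7]), array([16.8, 47. ]), 56.1) z [0.038 0.049 0.052]
walls 294 (array([466.9,  -1.8]), array([ 94.7, 177.6]), 56.9)
7 119 median [0.4115 0.0333 0.0493] (array([411.1,  32. ]), array([16.4, 46. ]), 58.6) z [0.039 0.049 0.052]
walls 298 (array([466.6,  -2. ]), array([ 96. , 177.6]), 58.7)
0 grip [0.6, 0.84, -1.21, 2.28, 1.12, 0.88, -0.38]
  yel -12.5 [[-0.14, 0.94, -1.27, 1.73, 1.01, 1.25, -0.33], [-0.04, 1.03, -1.3, 1.32, 0.54, 1.52, 0.12], [-0.14, 1.15, -1.03, 0.8, 0.09, 1.96, 0.4]]
  yel -30 [[-0.25, 0.97, -1.22, 1.57, 0.99, 1.31, -0.58], [-0.05, 1.06, -1.35, 1.31, 0.59, 1.42, -0.19], [-0.0, 1.18, -1.28, 0.96, 0.19, 1.68, 0.09]]
  mat -85 [0.38, 0.85, -1.09, 2.07, 1.02, 0.91, -1.23]
  mat -65 [0.42, 0.86, -1.16, 2.16, 1.07, 0.91, -0.97]
15 grip [0.4, 0.76, -1.11, 2.45, 1.48, 0.9, -0.88]
  yel -12.5 [[-0.26, 0.87, -1.19, 1.87, 1.22, 1.26, -0.59], [-0.06, 0.94, -1.32, 1.48, 0.74, 1.42, -0.03], [-0.07, 1.12, -1.32, 0.96, 0.44, 1.84, 0.25]]
  yel -30 [[-0.39, 0.93, -1.13, 1.63, 1.15, 1.39, -0.76], [-0.13, 0.95, -1.29, 1.39, 0.74, 1
[... 316 characters left out ...]
.53, 1.73, 0.21]]
  yel -30 [[-0.5, 0.93, -1.05, 1.66, 1.24, 1.47, -0.87], [-0.19, 0.91, -1.25, 1.45, 0.86, 1.4, -0.42], [-0.04, 1.02, -1.31, 1.12, 0.5, 1.57, -0.05]]
  mat -85 [0.01, 0.87, -0.92, 1.98, 1.06, 1.25, -1.44]
  mat -65 [0.01, 0.83, -0.97, 2.2, 1.23, 1.17, -1.37]
35 grip None
  yel -12.5 [[-0.5, 0.84, -1.03, 2.01, 1.46, 1.39, -0.94], [-0.14, 0.82, -1.28, 1.68, 0.99, 1.33, -0.29], [-0.06, 0.97, -1.32, 1.2, 0.64, 1.63, 0.15]]
  yel -30 [[-0.61, 0.94, -0.97, 1.68, 1.32, 1.56, -0.97], [-0.27, 0.87, -1.21, 1.5, 0.98, 1.43, -0.53], [-0.07, 0.97, -1.31, 1.19, 0.62, 1.54, -0.13]]
  mat -85 [-0.12, 0.92, -0.85, 1.94, 1.06, 1.39, -1.5]
  mat -65 [-0.15, 0.87, -0.89, 2.19, 1.24, 1.3, -1.49]
```

```bash
cat >> h.py <<'E'
T10=np.deg2rad(10); D=lambda a:np.array([np.cos(np.deg2rad(a)),np.sin(np.deg2rad(a)),0])
def go(grip,az,phi,v=.1):
    p,q=pose(grip,az,phi,1,T10); ctrl.movel(p,q,max_speed=v)
E
python3 - <<'E'
from h import *
g=np.array([.409,.0343,.036]); az=-32.3
p,q=pose(g+[0,0,.09],az,0,1,T10); print(ctrl.ik(*pose(g,az,0,1,T10)))
ctrl.movep(p,q); st("above")
go(g,az,0,.12); st("at"); ctrl.close_gripper(force=110); st("closed")
go(g+[0,0,.02],az,0,.08); st("lift1")
go(g+[0,0,.115],az,-3,.12); st("lift2")
c=[]
for n,(x,y) in(("scene",(210,90)),("top",(240,140))):
    im,d=vision.grab_frame(n); c.append(cv2.resize(im[y:y+140,x:x+140],(400,400),interpolation=2)); W=cloud(n,d)
    for r in models.masks_of(n,"tray")[:1]:
        P=W[r["mask"]]; P=P[~np.isnan(P).any(1)]; print(n,round(r["p"],2),rect(P),np.percentile(P[:,2],[2,50,98]).round(3))
cv2.imwrite("pics/both8.png",np.hstack(c))
E
```

```text
[ 0.46300038  0.76968045 -1.14558374  2.41098946  1.36568825  0.8640389
 -0.71831795]
above 39.51 tcp [0.418 0.03  0.07 ] F [ 0.  -0.2  1. ] w 0.0852 g 0.0 [ 0.62  0.59 -1.31  2.31  1.02  0.89 -0.38]
at 40.41 tcp [ 0.418  0.03  -0.02 ] F [-0.1 -0.  -0.1] w 0.0854 g 0.0 [ 0.45  0.75 -1.12  2.41  1.36  0.84 -0.71]
closed 41.05 tcp [ 0.418  0.029 -0.019] F [-0.7 -0.5  6.1] w 0.0146 g 106.9 [ 0.45  0.75 -1.12  2.41  1.37  0.84 -0.71]
lift1 41.45 tcp [0.417 0.029 0.   ] F [-1.1  0.2 -3.1] w 0.0145 g 107.1 [ 0.48  0.71 -1.15  2.39  1.28  0.84 -0.64]
lift2 42.4 tcp [0.419 0.027 0.095] F [ 0.  -0.1 -2.4] w 0.0145 g 107.2 [ 0.63  0.51 -1.32  2.31  0.99  0.89 -0.36]
scene 0.63 (array([477.8, -25.3]), array([158.9, 166.5]), 80.5) [0.122 0.132 0.164]
top 0.85 (array([493.8, -28.2]), array([102.4, 177.7]), 58.9) [0.002 0.128 0.159]
```

View pics/both8.png

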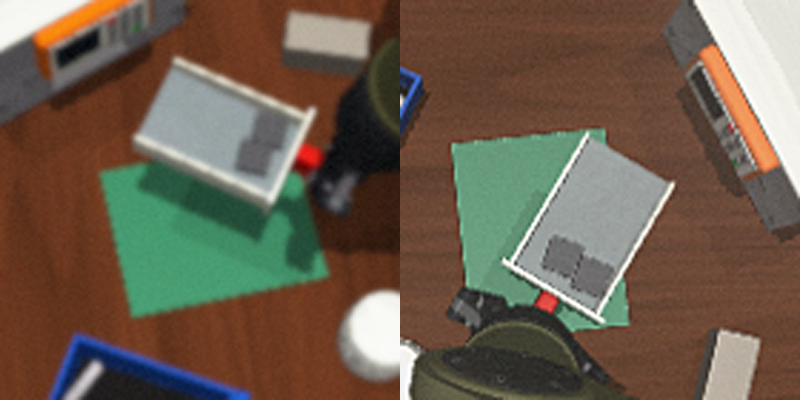

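```bash
cat >> h.py <<'E'
def gl(lip,az,phi):
    T=(Ro.from_euler('z',az,degrees=True)*Ro.from_euler('y',phi,degrees=True)).as_matrix()
    return np.array(lip)+T@[-.157,0,.022]
E
python3 - <<'E'
from h import *
az=-20; lip=np.array([.641,.370,.098])-.025*D(az); L2=lip+[0,0,.025]
go([.43,.22,.165],-26,-3,.2); st("via")
go(gl(L2,az,-3),az,-3,.2); st("over")
go(gl(lip,az,20),az,20,.12)
for p in(38,52): go(gl(lip,az,p),az,p,.12); st(p)
ctrl.pause(.5)
for n in("top",):
    im,d=vision.grab_frame(n); cv2.imwrite("pics/t9.png",cv2.resize(im[110:260,90:290],None,fx=3,fy=3,interpolation=2))
    for r in models.recognise(n,"pad0"): print(r)
E
```

```text
via 43.69 tcp [0.441 0.213 0.109] F [ 0.  -0.6 -2.1] w 0.0142 g 107.1 [ 0.15  0.6  -1.25  2.09  0.95  1.07 -0.5 ]
over 44.94 tcp [0.481 0.427 0.082] F [-1.3  0.2 -2.6] w 0.0144 g 107.1 [-0.29  0.83 -1.12  1.71  1.03  1.25 -0.5 ]
38 46.03 tcp [0.488 0.426 0.162] F [-0.1  1.2 -2.3] w 0.0145 g 107.3 [-0.04  1.06 -1.34  1.19  0.53  1.6   0.05]
52 46.49 tcp [0.506 0.42  0.193] F [-0.7  0.3 -1.3] w 0.015 g 107.5 [-0.05  1.16 -1.36  0.94  0.39  1.8   0.14]
{'point': [159.1, 162.5], 'p': 0.69}
```

View pics/t9.png

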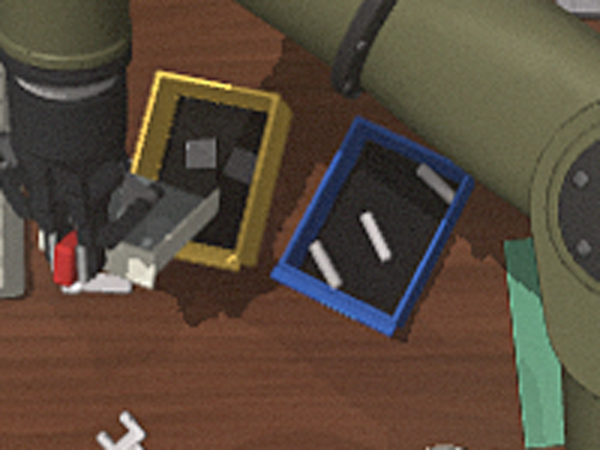

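Both pads are in the yellow bin ((200,152) and (240,165)), all three rollers are in the blue bin, and the tray is empty. Next I'll lay the tray on the mat.

Run:
```python
from h import *
az=-20; lip=np.array([.641,.370,.125])-.025*D(az)
go(gl(lip,az,20),az,20,.2); go(gl(lip,az,0),az,0,.2)
go([.45,.24,.165],-45,0,.25)
m=np.array([.495,.0155,.0365])-.0925*D(-85)
go(m+[0,0,.06],-85,0,.2); st("above mat")
go(m+[0,0,.006],-85,0,.1); st("near"); go(m,-85,0,.03); st("down")
ctrl.ungrasp(); st("open")
go(m+[0,0,.12],-85,0,.15)
_,q=pose([0,0,0],-85,0,1,T10); ctrl.movep([.43,.25,.2],q); st("away")
c=[]
for n,(x,y) in(("scene",(200,90)),("top",(210,140))):
    im,d=vision.grab_frame(n); c.append(cv2.resize(im[y:y+160,x:x+160],(400,400),interpolation=2)); W=cloud(n,d)
    for r in models.masks_of(n,"tray")[:1]:
        P=W[r["mask"]]; P=P[~np.isnan(P).any(1)]; print(n,round(r["p"],2),rect(P),np.percentile(P[:,2],[2,50,98]).round(3))
cv2.imwrite("pics/both10.png",np.hstack(c))
```

```text
above mat 50.17 tcp [0.488 0.1   0.041] F [-0.2 -0.5 -1. ] w 0.0146 g 107.5 [ 0.17  0.65 -0.86  2.    0.8   0.96 -1.07]
near 50.86 tcp [ 0.488  0.098 -0.013] F [ 0.4 -0.1 -1.1] w 0.0147 g 107.5 [ 0.12  0.73 -0.79  2.04  0.91  0.87 -1.18]
down 51.21 tcp [ 0.488  0.098 -0.019] F [ 0.3  0.4 -1.5] w 0.0144 g 107.5 [ 0.11  0.74 -0.78  2.05  0.92  0.86 -1.19]
open 51.89 tcp [ 0.488  0.098 -0.019] F [-0.2 -0.4 -0.2] w 0.0854 g 0.0 [ 0.11  0.74 -0.78  2.05  0.92  0.86 -1.19]
away 53.62 tcp [0.431 0.248 0.199] F [ 1.  -0.  -0.6] w 0.085 g 0.0 [-0.05  0.49 -0.99  1.75  0.53  1.3  -1.11]
scene 0.61 (array([491.6,  35.1]), array([ 98.9, 185.7]), 6.1) [0.003 0.012 0.05 ]
top 0.87 (array([494. ,  35.6]), array([ 87.6, 180.1]), 6.5) [0.002 0.009 0.048]
```

View pics/both10.png

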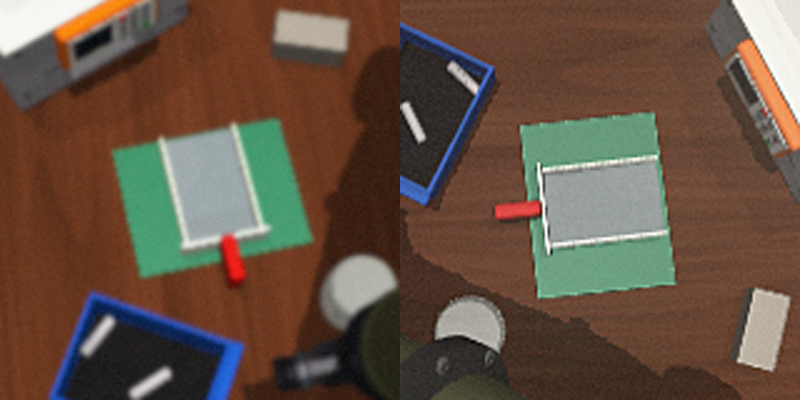

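The right panel shows the empty tray lying flat on the mat, with its body within the mat's edges. The gripper is clear and the neighbouring objects are undisturbed, so I'm handing in.

```bash
python3 -c "
from station import ticket; print(ticket.close_job())"
```

```text
the job is handed in; nothing more can be done
None
```

Handed in at about 54 s with three rollers in the blue bin, both pads in the yellow bin and the empty tray flat on the mat, but not as asked throughout: my first grip slipped because the fingertips sit about 38 mm short of the reported TCP, so the tray dropped onto the mat and spilled the rollers on the bench, and I picked them into the blue bin one by one instead of tipping them off the tray.

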